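# Set the iris lever of a light stage to the pointed rider and switch the lamp on

## Task

Get the light stage ready for checking the pendant: with the fingertips push the black lever tab of the iris ring round its arc until the lever points at the cone-shaped rider in the scale slot (not at the square block), then press the lamp button and let it spring back. Only push: do not grip the tab, lift anything or disturb the pendant and the things standing about, and leave the lever at that mark.

Things in the scene. Friction and masses are not known exactly. Their poses are not given: they have to be found in the camera images.
- stage: The light stage: a fixed grey plinth 275 x 310 x 22 mm with white scale marks; origin on the table under the ring's axis, z up. It reaches 175 mm from there on its -x (lever) side, 100 mm to +x, 155 mm to each side. On it: the ring, radius 83 mm, 29 to 41 mm above the table; over that a dark drum, radius 75 mm, with a white glass on top, 60 mm above the table.
- iris_axis (a point): Point on the upright turning axis of the aluminium iris ring, in the middle of the drum, 37 mm above the table. Its frame turns with the ring: its own -x axis runs out along the lever's centre line, through the tab and the lever's pointed end; z is up. The lever points at a rider when the rider lies at y = 0 in this frame.
- tab (a point): Centre of the black upright tab on the lever, 118 mm out from iris_axis, 56.5 mm above the table; axes as iris_axis. The tab is 14 mm thick along the arc (y), 24 mm along the lever (x) and stands 37 to 76 mm above the table. The flat lever bar under it is 12 mm wide, 31 to 37 mm above the table, and ends in a point 139 mm from the axis.
- iris (a joint): Angle of the iris ring and lever (rad). 0: the lever is square to the slot and points at its middle (along the stage's -x, roughly towards the robot). Positive is anticlockwise seen from above and carries the tab to the stage's -y side. Stops at -0.9 and 0.9; starts within 0.2 of 0. It moves with about 1 N of push at the tab and stays where it is left.
- rider_cone: The wanted rider: a fixed brass cone, 26 mm across and 28 mm tall, pointed on top, in the straight slot on the plinth. Origin at the centre of its underside, 22 mm above the table. It stands 60 to 135 mm to one or the other side of the slot's middle; the slot runs across the plinth (stage y) 160 mm from the ring's axis.
- rider_block: The other rider, not wanted: a fixed square brass block 24 x 24 x 12 mm in the same slot, on the other side of its middle. Origin at the centre of its underside.
- lamp_button_top (a point): Centre of the top face of the lamp button: a round grey push button 28 mm across in a black housing on the plinth, beside the drum (20 mm behind and 125 mm to the +y side of the ring's axis, in the stage's frame). It is pressed straight down.
- lamp_button (a joint): How far the button is pressed (m): 0 up, 0.006 fully down, which takes 5 N. It springs back.
- pendant: Loose flat metal pendant 34 x 46 x 6 mm lying on the white glass of the stage. Leave it. Origin at the centre of its underside.
- cutter_small: Loose steel ring cutter, 26 mm across and 28 mm tall, standing on the plinth on the side opposite the button. Leave it.
- cutter_large: Loose steel ring cutter, 38 mm across and 30 mm tall, on the table beside the stage. Leave it.
- tin: Loose round tin, 71 mm across and 27 mm tall, on the table beside the button side of the stage. Leave it.
- tumbler: Loose glass tumbler, 72 mm across and 85 mm tall, behind the stage. Leave it.
- jar: Loose glass jar, 90 mm across and 120 mm tall, behind the stage. Leave it.
- clay_block: Loose grey clay block 55 x 55 x 24 mm on the table beside the stage. Leave it.

How it is judged:
By the outcome, as a careful person would: the job done as asked, in the order asked, and still so for the second after the job is handed in, with the robot touching nothing.
It also fails if it takes over 42 s, if anything falls off the work surface, if the arm or the gripper's body presses on something with over 40 N, if the wrist force passes 120 N, or if a joint passes its speed limit or range.

## Robot

A 6-joint arm with a two-finger parallel gripper is mounted at the origin on the work surface. World frame = base frame: x ahead of the robot, y to its left, z up, the work surface at z = 0. Lengths are in m, angles in rad, forces in N, time in s.
With the tool pointing down it reaches from about 0.35 to 0.85 m from the base axis. Payload 8.1 kg.
Tool frame: the origin (TCP) lies between the finger pads; the fingertips stand 8 mm ahead of it and the grasp point (between the pads) lies 11 mm behind it (robot.tip_reach is the y of the fingertips in the tool frame, in m); y points along the fingers, z is the direction in which the jaws open and shut, and the axes are right-handed (so a half turn about y gives the same grasp; the last joint's range is limited). The gripper opens to 93 mm and grips with 3 to 60 N. Pads are 15 mm wide; open, the fingers measure 128 mm over their backs; the gripper's body (75 mm by 188 mm) begins 65 mm behind the grasp point.
Start: joints at [1.158, 0.13, 1.488, -0, 1.523, -0.085], TCP at [0.193, 0.568, 0.227] pointing down, gripper open.
Joint ranges: [-2.96, 2.96], [-0.89, 2.26], [0.02, 2.5], [-1.34, 4.48], [0, 2.73], [-2.66, 2.66]. Speed limits (rad/s): [2.39, 2.39, 2.79, 3.14, 3.14, 3.14].

## Interface

Orientations are given as a rotation vector (axis times angle).
In Python, from plant import robot gives the robot as it stands.
- The arm moves only by the tool carry_out, never from a script. Its argument "increments" is a list of rows, each an object with "linear": the shift along the tool's x, y, z in m, a list of three; "yaw": the turn about the tool's y in rad. A call has 1 to 5 rows; each row is the pose to reach, as a shift and turn from the pose measured when the call began, along the tool's axes at that moment; what a row does not reach only later rows make up. A row lasts 1/8 s, in which the tool goes at most 62.5 mm and 10.7 degrees, less where a joint would pass 70% of its speed; a pose out of reach is approached as far as the arm can. A call with a gripper value outside its range is refused whole. "gripper" is the opening, from 0 (shut) to 1 (fully open), set as the call begins (left out, the last holds). The fingers move at their own pace and stop on an object; "newtons" is the grip in N (left out, the last holds). Time passes only in rows, so rows that repeat a pose let the fingers close. It gives the time, the measured TCP pose, the force and the opening at its end, in the units of the state.
- robot.read_state(): the state, without advancing time (a new reading comes with each control period).
- robot.read_camera(name): name is "side" or "top"; returns the picture (480x640x3 uint8, blue, green, red); there is no depth.
- robot.camera_params(name): a dict with "fov_y" (degrees; the focal length in pixels is half the picture's height over the tangent of half this angle, whatever the lens; pixels are square), "cx", "cy" (the principal point, pixels), "R" (3x3) and "t" (3): a world point X has camera coordinates R X + t. Camera axes: x right, y down, z forward; pixel columns grow to the right and rows downward; lengths in m; the calibration is good to about 2 mm. A picture is of the moment at which its call begins. camera_params takes no time and is no camera call.
- robot.close_job(): hands the job in, once; it reports no verdict.
The state is a dict: "t": time; "q": joint angles; "dq": joint speeds; "joint_torque": joint torques, N m; "tool_pos": TCP position; "orientation": TCP orientation; "force": force on the tool from outside, world axes, zero at the start; "wrist_torque": the same for the moment, N m; "opening": finger opening in m.
Only numpy, scipy, OpenCV 4.12 (cv2) and the standard library are available. Lean on these libraries where they do the work, as an engineer would, in place of code of your own. Each camera call takes 0.05 s, during which the arm holds its last target.

## Working session

There is one attempt and no reset: what is moved stays moved. The work goes in short steps, Python scripts to look and compute and a tool call to move; the robot and the scene stay as the last step left them, time stands still between calls to the robot, and variables do not carry over. Pictures are saved under pics/ and viewed, and the job is handed in when it is done.

Besides the shell and the picture viewer there is one more tool, called after "Emit:" by a JSON object that holds its "name" and its "arguments". carry_out: Moves the arm, as the interface text tells. Its arguments: {"type":"object","properties":{"increments":{"type":"array","items":{"type":"object","properties":{"linear":{"type":"array","items":{"type":"number"}},"yaw":{"type":"number"}}}},"gripper":{"type":"number"},"newtons":{"type":"number"}},"required":["increments"]}

```bash
mkdir -p pics; ls; python3 - <<'E'
from plant import robot
import cv2,numpy as np
for n in("side","top"):
    cv2.imwrite(f"pics/{n}0.png",robot.read_camera(n)); p=robot.camera_params(n); print(n,p)
s=robot.read_state();print(s['t'],s['tool_pos'],s['orientation'],s['opening'],robot.tip_reach)
E
```

```text
pics
side {'fov_y': 55.20097970485621, 'cx': 326.3490363576601, 'cy': 241.69634081101256, 'R': array([[ 0.80901482, -0.58773464,  0.00793813],
       [-0.36251674, -0.50954278, -0.78035106],
       [ 0.46268417,  0.62843786, -0.6252913 ]]), 't': array([-0.46483086,  0.28989953,  0.51130866])}
top {'fov_y': 57.25164289956791, 'cx': 321.1185842343885, 'cy': 233.62211926059453, 'R': array([[ 0.02294507, -0.99836607,  0.05233274],
       [-0.99047804, -0.02980907, -0.13440488],
       [ 0.13574527, -0.0487505 , -0.98954364]]), 't': array([-0.00093028,  0.60845216,  0.68844042])}
0.1 [0.19294588 0.5676197  0.22572328] [-1.55700707  0.25757855 -0.2569555 ] 0.09288975114700215 0.008
```

View pics/side0.png

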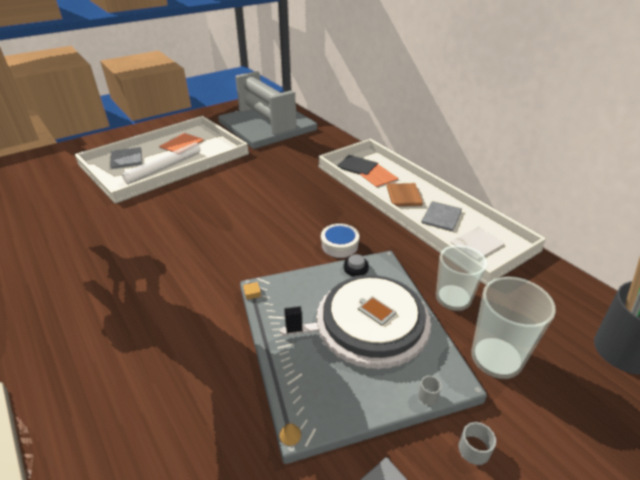

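View pics/top0.png

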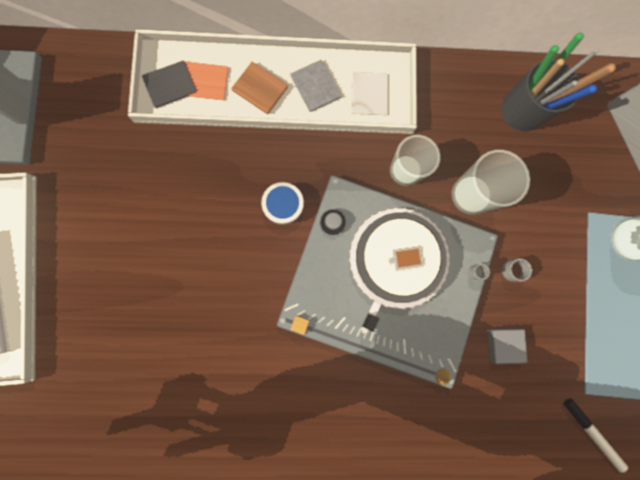

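```bash
python3 - <<'E'
import cv2
a=cv2.imread('pics/top0.png')[165:400,260:540]; cv2.imwrite('pics/topc.png',cv2.resize(a,None,fx=2.8,fy=2.5,interpolation=cv2.INTER_CUBIC)) if 0 else cv2.imwrite('pics/topc.png',cv2.resize(a,None,fx=2.5,fy=2.5,interpolation=cv2.INTER_CUBIC))
a=cv2.imread('pics/side0.png')[240:470,230:500]; cv2.imwrite('pics/sidec.png',cv2.resize(a,None,fx=2.5,fy=2.5,interpolation=cv2.INTER_CUBIC))
E
```

```text
(no output)
```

View pics/topc.png

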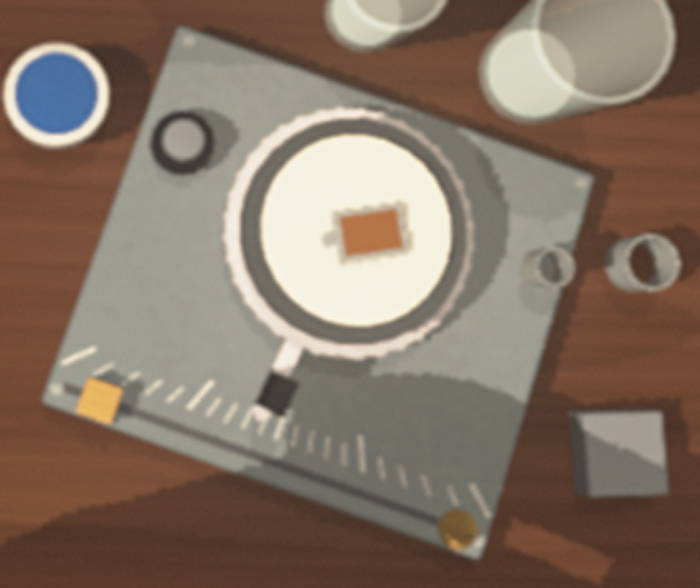

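View pics/sidec.png

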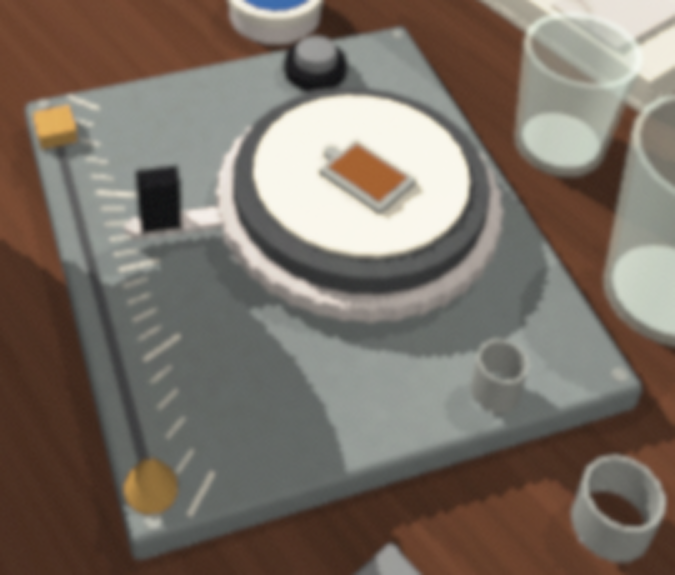

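```bash
cat > h.py <<'E'
import numpy as np,cv2
from plant import robot
from scipy.optimize import least_squares
P={n:robot.camera_params(n) for n in("side","top")}
def proj(n,X):
    p=P[n];c=np.atleast_2d(X)@p['R'].T+p['t'];f=240/np.tan(np.radians(p['fov_y']/2))
    return c[:,:2]/c[:,2:]*f+[p['cx'],p['cy']]
def back(n,uv,z):
    p=P[n];f=240/np.tan(np.radians(p['fov_y']/2))
    d=np.array([(uv[0]-p['cx'])/f,(uv[1]-p['cy'])/f,1])@p['R'];o=-p['R'].T@p['t']
    return o+d*(z-o[2])/d[2]
def Rz(a):return np.array([[np.cos(a),-np.sin(a),0],[np.sin(a),np.cos(a),0],[0,0,1]])
E
cat > fit.py <<'E'
from h import *
cor=np.array([[100,155,22],[100,-155,22],[-175,-155,22],[-175,155,22]])/1e3
T=np.array([[180,28],[595,177],[480,558],[43,402]])/2.5+[260,165]
S=np.array([[402,28],[638,385],[133,540],[27,103]])/2.5+[230,240]
def W(v,X):return np.atleast_2d(X)@Rz(v[2]).T+[v[0],v[1],0]
for use in("t","s","ts"):
    def res(v):
        r=[]
        if"t"in use:r.append((proj("top",W(v,cor))-T).ravel())
        if"s"in use:r.append((proj("side",W(v,cor))-S).ravel())
        return np.hstack(r)
    k=least_squares(res,[.5,.0,-.3]);v=k.x;print(use,v,np.round(k.fun,1))
np.save('stage.npy',v)
def st(w):return (Rz(-v[2])@(w-[v[0],v[1],0]))*1e3
t=lambda a,b:np.array([a,b])/2.5+[260,165]
s=lambda a,b:np.array([a,b])/2.5+[230,240]
print("button z?",[(z,st(back("top",t(182,140),z)),st(back("side",s(318,52),z))) for z in(.03,.04,.05)])
print("glass",st(back("top",t(356,230),.06)),st(back("side",s(361,172),.06)))
print("cone",st(back("top",t(459,531),.022)),st(back("side",s(151,489),.036)))
print("block",st(back("top",t(99,401),.034)),st(back("side",s(54,120),.034)))
print("tab top",st(back("top",t(279,388),.076)),st(back("side",s(158,171),.076)))
print("tip",st(back("top",t(256,418),.037)),st(back("side",s(130,228),.037)))
for n,img,ox,oy in(("top","top0",260,165),("side","side0",230,240)):
    a=cv2.imread(f'pics/{img}.png')[oy:oy+235,ox:ox+280];a=cv2.resize(a,None,fx=2.5,fy=2.5,interpolation=cv2.INTER_CUBIC)
    def dr(X,c):
        q=(proj(n,W(v,np.array(X)/1e3))-[ox,oy])*2.5;cv2.polylines(a,[np.round(q).astype(int)],False,c,1)
    th=np.linspace(0,2*np.pi,60);ci=lambda x,y,r,z:np.c_[x+r*np.cos(th),y+r*np.sin(th),0*th+z]
    dr(np.vstack([cor,cor[:1]])*1e3,(0,0,255))
    dr(ci(0,0,75,60),(255,0,0));dr(ci(0,0,83,41),(0,255,0));dr([[-160,-150,22],[-160,150,22]],(0,255,255))
    import sys
    yc=float(sys.argv[1]);dr(ci(-160,yc,13,22),(255,0,255));dr([[-160,yc,22],[-160,yc,50]],(255,0,255))
    al=float(sys.argv[2]);R=Rz(al)
    for z in(37,76):dr((np.array([[-130,-7,z],[-106,-7,z],[-106,7,z],[-130,7,z],[-130,-7,z]])@R.T),(255,255,0))
    dr(np.array([[-83,0,37],[-139,0,37]])@R.T,(0,0,255)); dr(ci(-0+20,125,14,float(sys.argv[3])),(0,0,255))
    cv2.imwrite(f'pics/ov_{n}_{sys.argv[4]}.png',a)
E
python3 fit.py -120 0.1 40 a
```

```text
t [ 0.57186146 -0.11703485 -0.31951327] [-0.6 -2.   1.  -1.   0.8  1.9 -1.2  0.6]
s [ 0.57394575 -0.11705042 -0.32169512] [ 0.4 -2.1  2.7  0.1 -1.3  0.4 -1.8 -1.2]
ts [ 0.57299213 -0.11710056 -0.32034983] [-0.4 -2.6  1.1 -1.5  0.8  1.2 -1.2 -0.2 -0.1 -1.9  2.3  0.4 -1.8  1.
 -2.4 -0.8]
button z? [(0.03, array([ 20.55314029, 125.29419787,  30.        ]), array([ 27.44688044, 134.65954446,  30.        ])), (0.04, array([ 18.72607899, 125.48458867,  40.        ]), array([ 22.9180291, 124.0556489,  40.       ])), (0.05, array([ 16.89901769, 125.67497947,  50.        ]), array([ 18.38917776, 113.45175335,  50.        ]))]
glass [-1.65702563e+00  4.07859927e-02  6.00000000e+01] [ 0.39310384 -3.2716091  60.        ]
cone [-161.74253092 -134.71920045   22.        ] [-160.00737388 -140.37484096   36.        ]
block [-160.9190994   118.87529214   34.        ] [-158.48907948  118.23359481   34.        ]
tab top [-113.69984173   17.84956723   76.        ] [-114.49909821   17.5183317    76.        ]
tip [-136.92176711   18.99508838   37.        ] [-133.19081056   15.05377318   37.        ]
```

```bash
python3 fit.py -134 -0.152 40 b >/dev/null
```

```text
(no output)
```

View pics/ov_top_b.png

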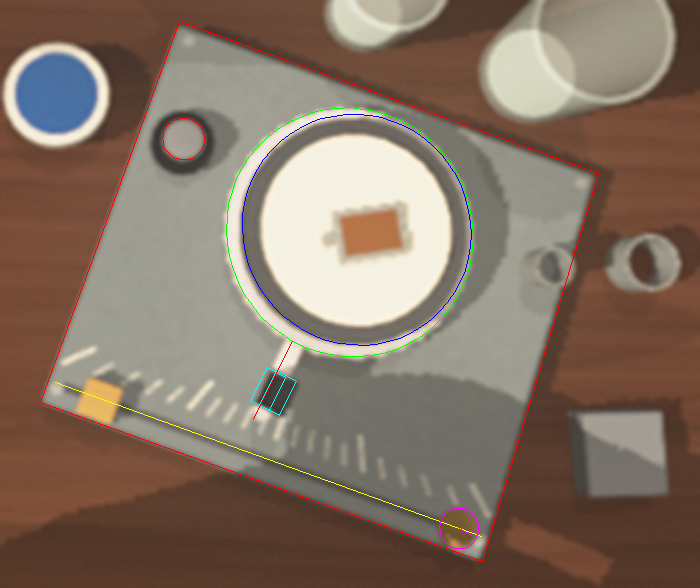

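View pics/ov_side_b.png

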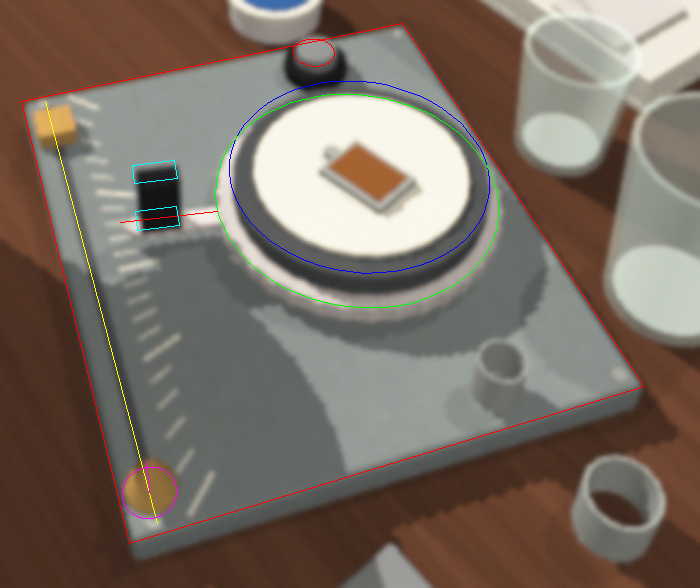

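```bash
cat > seg.py <<'E'
from h import *
import sys
def W(v,X):return np.atleast_2d(X)@Rz(v[2]).T+[v[0],v[1],0]
roi={'top':{'cone':(425,360,475,395),'block':(280,308,325,345)},'side':{'cone':(270,415,315,455),'block':(235,278,270,305)}}
th=np.linspace(0,2*np.pi,60)
def mask(n,key,img):
    x0,y0,x1,y1=roi[n][key];a=img[y0:y1,x0:x1].astype(int)
    m=((a[...,2]-a[...,0])>45).astype(np.uint8)
    k,l,s,c=cv2.connectedComponentsWithStats(m);i=1+np.argmax(s[1:,4]);
    return s[i,4],c[i]+[x0,y0]
def cent(n,pts):
    q=cv2.convexHull((proj(n,pts)*16).astype(np.float32));M=cv2.moments(q);return M['m00']/256,np.array([M['m10'],M['m01']])/M['m00']/16
def conepts(y,x=-160):return np.vstack([np.c_[x+13*np.cos(th),y+13*np.sin(th),0*th+22],[[x,y,50]]])/1e3
def blockpts(y,x=-160):return np.array([[x+a,y+b,z] for a in(-12,12) for b in(-12,12) for z in(22,34)])/1e3
def glass(n,img):
    g=img.astype(int);m=((g.min(2)>195)).astype(np.uint8)
    k,l,s,c=cv2.connectedComponentsWithStats(m)
    box=(340,200,460,320) if n=='top' else (310,260,450,370)
    best=None
    for i in range(1,k):
        if box[0]<c[i][0]<box[2] and box[1]<c[i][1]<box[3] and (best is None or s[i,4]>s[best,4]):best=i
    ct,_=cv2.findContours((l==best).astype(np.uint8),cv2.RETR_EXTERNAL,cv2.CHAIN_APPROX_NONE)
    c=max(ct,key=len);h=cv2.convexHull(c)
    return cv2.fitEllipse(c),cv2.fitEllipse(h)
E
python3 - <<'E'
from seg import *
v=np.load('stage.npy')
for n in('top','side'):
    im=cv2.imread(f'pics/{n}0.png')
    print(n,'cone',mask(n,'cone',im),cent(n,W(v,conepts(-134))),'block',mask(n,'block',im),cent(n,W(v,blockpts(119))))
    print('glass',glass(n,im),cent(n,W(v,np.c_[62*np.cos(th),62*np.sin(th),0*th+60]/1e3)))
E
```

```text
top cone (np.int32(181), array([442.81767956, 376.52486188])) (197.16068224282935, array([443.49696885, 376.2424013 ])) block (np.int32(642), array([296.66978193, 333.28504673])) (228.67253415845335, array([299.73201442, 324.67558414]))
glass (((401.955810546875, 256.7542724609375), (72.89631652832031, 75.2120132446289), 142.50106811523438), ((401.9436950683594, 256.7104797363281), (73.55742645263672, 75.9698715209961), 144.01193237304688)) (4530.0655764725525, array([402.58087422, 256.49454891]))
side cone (np.int32(359), array([289.67688022, 434.54874652])) (362.81122856913134, array([289.54500563, 436.66020372])) block (np.int32(241), array([251.51452282, 289.8879668 ])) (248.6211859495379, array([250.96523738, 290.63592153]))
glass (((374.1637268066406, 309.566162109375), (61.15618896484375, 84.77286529541016), 97.6925277709961), ((374.16058349609375, 309.5972900390625), (62.01967239379883, 85.3923568725586), 97.7558822631836)) (4256.964947032742, array([373.51808776, 309.56490091]))
```

```bash
cat > fit2.py <<'E'
from seg import *
cor=np.array([[100,155,22],[100,-155,22],[-175,-155,22],[-175,155,22]])/1e3
T=np.array([[180,28],[595,177],[480,558],[43,402]])/2.5+[260,165]
S=np.array([[402,28],[638,385],[133,540],[27,103]])/2.5+[230,240]
im={n:cv2.imread(f'pics/{n}0.png') for n in('top','side')}
obs={n:(mask(n,'cone',im[n])[1],glass(n,im[n])[1][0]) for n in im}
ob={'top':np.array([99,401])/2.5+[260,165],'side':mask('side','block',im['side'])[1]}
C={'top':T,'side':S}
gl=np.c_[62*np.cos(th),62*np.sin(th),0*th+60]/1e3
def fit(use,off):
    def res(p):
        v=p[:3];r=[]
        for i,n in enumerate(('top','side')):
            if n not in use: continue
            o=p[5+2*i:7+2*i]*off
            r+=[.5*(proj(n,W(v,cor))+o-C[n]).ravel(),cent(n,W(v,conepts(p[3]*1e3)))[1]+o-obs[n][0],cent(n,W(v,gl))[1]+o-obs[n][1],
              cent(n,W(v,blockpts(p[4]*1e3)))[1]+o-ob[n]]
        r.append(.3*p[5:9]) 
        return np.hstack(r)
    return least_squares(res,[.573,-.117,-.32,-.134,.119,0,0,0,0])
if __name__=='__main__':
  for use in(('top',),('side',),('top','side')):
    for off in(0,1):
        k=fit(use,off);y=k.x[3];print(use,off,np.round(k.x,4),'target',np.arctan(-y/.16),round(k.cost,2)); print(np.round(k.fun,1))
E
python3 fit2.py
```

```text
('top',) 0 [ 0.5722 -0.1165 -0.3189 -0.1331  0.1187  0.      0.      0.      0.    ] target 0.6940356402958945 1.68
[-0.5 -1.1  0.4 -0.6  0.3  0.8 -0.7  0.3  0.  -0.   0.3  0.3  0.  -0.
  0.   0.   0.   0. ]
('top',) 1 [ 0.5736 -0.1173 -0.3193 -0.1333  0.1188 -0.4528  0.8505  0.      0.    ] target 0.694467240566197 1.63
[-0.4 -1.   0.3 -0.6  0.3  0.8 -0.7  0.2  0.  -0.   0.3  0.2 -0.  -0.1
 -0.1  0.3  0.   0. ]
('side',) 0 [ 0.5739 -0.1174 -0.3222 -0.1318  0.1201  0.      0.      0.      0.    ] target 0.6892126308617532 2.36
[ 0.3 -1.   1.4  0.2 -0.6  0.3 -0.9 -0.6 -0.1  0.  -0.  -0.2  0.  -0.
  0.   0.   0.   0. ]
('side',) 1 [ 0.575  -0.1143 -0.3214 -0.1323  0.1216 -0.     -0.      0.5938  1.9124] target 0.6909857785570749 1.45
[ 0.2 -0.6  1.1  0.1 -0.6 -0.  -0.7 -0.2  0.2 -0.1 -0.2  0.1  0.1 -0.
 -0.  -0.   0.2  0.6]
('top', 'side') 0 [ 0.5731 -0.1171 -0.3207 -0.132   0.1194  0.      0.      0.      0.    ] target 0.6897205217445169 6.06
[-0.2 -1.4  0.5 -0.8  0.4  0.6 -0.6 -0.1 -0.5 -0.8  0.6 -0.3 -0.1 -0.9
 -0.  -1.   1.2  0.2 -0.9  0.5 -1.2 -0.5 -0.5  0.5 -0.6 -0.1 -0.5  0.5
  0.   0.   0.   0. ]
('top', 'side') 1 [ 0.5745 -0.115  -0.3223 -0.1328  0.1196  0.9444  1.5369  0.7089  1.3536] target 0.6928930170637997 4.17
[-0.3 -1.1  0.4 -0.3  0.1  1.  -0.8  0.1 -0.5  0.2  0.3  0.4 -0.6 -0.5
  0.3 -0.7  1.2  0.1 -0.6  0.  -0.7 -0.4  0.2  0.3 -0.1  0.   0.4  0.6
  0.3  0.5  0.2  0.4]
```

```bash
cat > go.py <<'E'
from h import *
from scipy.spatial.transform import Rotation as Ro
V=np.array([.5731,-.1168,-.3205])
def stw(x,y,z):return Rz(V[2])@np.array([x,y,z])/1e3+[V[0],V[1],0]
def pol(a,r,off,z): # lever frame: r out, off = +y side of lever
    return Rz(V[2])@Rz(a)@np.array([-r,off,z])/1e3+[V[0],V[1],0]
def cur():
    s=robot.read_state();R=Ro.from_rotvec(s['orientation']).as_matrix();return s,R
def head(R):return np.arctan2(R[1,2],R[0,2]) # tool z heading
def rel(p,h=None,ref=None):
    s,R=ref or cur();d=R.T@(np.array(p)-s['tool_pos'])
    yaw=0 if h is None else -((h-head(R)+np.pi/2)%np.pi-np.pi/2)  # tool y down: +yaw = clockwise from above
    return np.round(d,4),round(yaw,3)
E
python3 - <<'E'
from go import *
s,R=cur();print(np.round(R,3),head(R),s['t'],s['q'])
h=V[2]-.15
print(rel(pol(-.15,120,7+7.5+14,.14*1e3),h))
print(pol(-.15,120,28.5,56),pol(.692,120,14.5,56),stw(20,125,40))
E
```

```text
[[ 0.947 -0.001  0.322]
 [-0.322 -0.001  0.947]
 [-0.    -1.    -0.002]] 1.2430384937763677 0.1 [ 1.15762277e+00  1.31061704e-01  1.48914006e+00 -7.24790838e-07
  1.52299518e+00 -8.54155831e-02]
(array([ 0.4655,  0.0864, -0.4802]), np.float64(-1.428))
[ 0.47905895 -0.03699692  0.056     ] [ 0.45602224 -0.14685076  0.056     ] [ 0.6314617  -0.00446607  0.04      ]
```

```bash
python3 - <<'E'
from go import *
print(rel(pol(-.15,120,42,150),V[2]-.15+np.pi/2))
E
```

```text
(array([ 0.4675,  0.0764, -0.4668]), np.float64(0.143))
```

Emit:
{"name": "carry_out", "arguments": {"gripper": 0, "increments": [{"linear": [0.04, 0, -0.04], "yaw": 0.03}, {"linear": [0.08, 0, -0.08], "yaw": 0.06}, {"linear": [0.12, 0, -0.12], "yaw": 0.09}, {"linear": [0.16, 0, -0.16], "yaw": 0.12}, {"linear": [0.2, 0, -0.2], "yaw": 0.143}]}}

```text
t: 0.72
tool_pos: [0.3182, 0.3121, 0.2256]
orientation: [-1.541, 0.37, -0.369]
force: [0.9, -0.0, 0.3]
opening: 0.048
```

```bash
python3 - <<'E'
from go import *
print(rel(pol(-.15,120,42,150),V[2]-.15+np.pi/2),cur()[0]['tool_pos'])
E
```

```text
(array([ 0.3018,  0.0761, -0.2244]), np.float64(-0.001)) [0.31817432 0.31211346 0.22564124]
```

Emit:
{"name": "carry_out", "arguments": {"increments": [{"linear": [0.045, 0, -0.034]}, {"linear": [0.095, 0, -0.07]}, {"linear": [0.145, 0, -0.108]}, {"linear": [0.195, 0.01, -0.145]}, {"linear": [0.245, 0.02, -0.182]}]}}

```text
$.increments[0]: bad value
```

```bash
python3 - <<'E'
from go import *
print(rel(pol(-.15,120,42,56),V[2]-.15+np.pi/2),cur()[0]['tool_pos'])
E
```

```text
(array([ 0.3018,  0.1701, -0.2242]), np.float64(-0.001)) [0.31817432 0.31211346 0.22564124]
```

Yaw seems required in every row.

Emit:
{"name": "carry_out", "arguments": {"increments": [{"linear": [0.045, 0, -0.034], "yaw": 0}, {"linear": [0.095, 0, -0.07], "yaw": 0}, {"linear": [0.145, 0, -0.108], "yaw": 0}, {"linear": [0.195, 0.01, -0.145], "yaw": 0}, {"linear": [0.245, 0.02, -0.182], "yaw": 0}]}}

```text
t: 1.35
tool_pos: [0.4538, 0.0378, 0.2061]
orientation: [-1.541, 0.37, -0.37]
force: [0.3, 0.7, 0.8]
opening: 0.0011
```

```bash
python3 - <<'E'
from go import *
print(rel(pol(-.15,120,42,56),V[2]-.15+np.pi/2),cur()[0]['tool_pos'],cur()[0]['opening'])
E
```

```text
(array([ 0.0564,  0.1501, -0.0415]), np.float64(-0.001)) [0.45379381 0.03781713 0.20605129] 0.0011487781488907188
```

Emit:
{"name": "carry_out", "arguments": {"increments": [{"linear": [0.04, 0.01, -0.03], "yaw": 0}, {"linear": [0.056, 0.04, -0.0415], "yaw": 0}, {"linear": [0.0565, 0.065, -0.0415], "yaw": 0}, {"linear": [0.0565, 0.09, -0.0415], "yaw": 0}, {"linear": [0.0565, 0.09, -0.0415], "yaw": 0}]}}

```text
t: 1.98
tool_pos: [0.4831, -0.0248, 0.1136]
orientation: [-1.541, 0.374, -0.366]
force: [-0.2, 0.8, 0.3]
opening: 0.0006
```

```bash
cat > snap.py <<'E'
from go import *
import sys
t=sys.argv[1]
for n,ox,oy in(("top",260,165),("side",210,230)):
    im=robot.read_camera(n);cv2.imwrite(f'pics/{n}{t}.png',im)
    cv2.imwrite(f'pics/{n}{t}c.png',cv2.resize(im[oy:oy+235,ox:ox+290],None,fx=2.5,fy=2.5,interpolation=cv2.INTER_CUBIC))
E
python3 snap.py 1;python3 - <<'E'
from go import *
print(rel(pol(-.15,120,42,56),V[2]-.15+np.pi/2),cur()[0]['tool_pos'],cur()[0]['opening'])
E
```

```text
(array([-0.0001,  0.0606, -0.    ]), np.float64(-0.001)) [ 0.48527514 -0.02489141  0.11657019] 1.0208142423001772e-05
```

View pics/side1c.png

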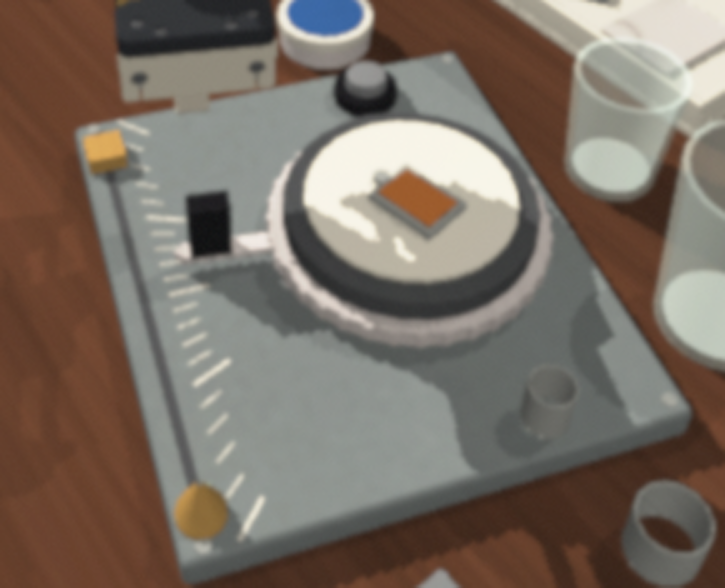

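View pics/top1c.png

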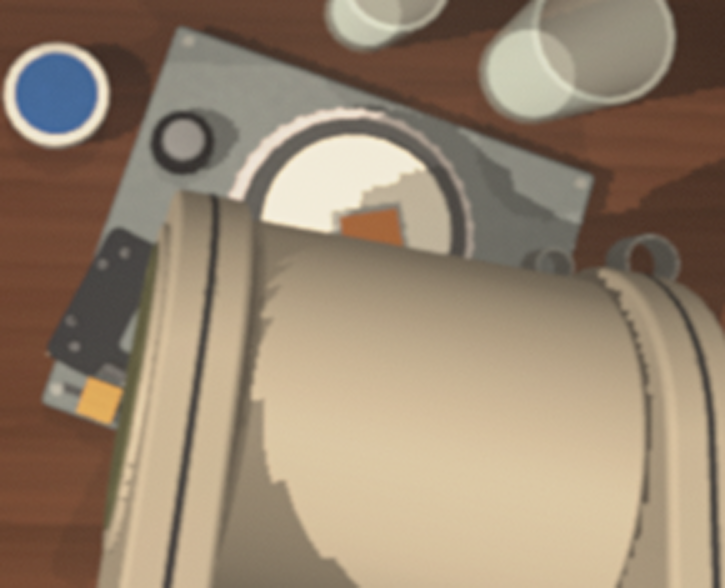

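```bash
python3 - <<'E'
from go import *
s,R=cur();p=s['tool_pos']+R@[0,.008,0];print(p,(proj('side',p)-[210,230])*2.5)
E
```

```text
[ 0.48527258 -0.02490408  0.1085702 ] [[191.04393149 103.04337936]]
```

Emit:
{"name": "carry_out", "arguments": {"increments": [{"linear": [0, 0.02, 0], "yaw": 0}, {"linear": [0, 0.04, 0], "yaw": 0}, {"linear": [0, 0.055, 0], "yaw": 0}, {"linear": [0, 0.061, 0], "yaw": 0}, {"linear": [0, 0.061, 0], "yaw": 0}]}}

```text
t: 2.7
tool_pos: [0.4854, -0.025, 0.0558]
orientation: [-1.541, 0.37, -0.37]
force: [-0.3, 0.2, 0.3]
opening: 0.0005
```

```bash
cat > arc.py <<'E'
from go import *
import sys
off=float(sys.argv[1]);s,R=cur()
print('now z',s['tool_pos'][2],'t',s['t'],'F',np.round(s['force'],1))
l=(Rz(-V[2])@(s['tool_pos']-[V[0],V[1],0]))*1e3
print('stage frame',l, 'r',np.hypot(l[0],l[1]),'head a',head(R)-np.pi/2-V[2])
# lever angle implied if touching with offset off
print('a if touching', np.arctan2(-l[1],-l[0])+np.arcsin(off/np.hypot(l[0],l[1])))
for a in map(float,sys.argv[2:]):print(a,rel(pol(a,120,off,56),V[2]+a+np.pi/2,(s,R)))
E
python3 arc.py 24.5 -.2 -.15 -.1 -.05 0 .05; python3 snap.py 2
```

```text
now z 0.05575519422969735 t 2.7 F [-0.3  0.2  0.3]
stage frame [-112.19606778   59.49064562   55.75519423] r 126.99249797606495 head a -0.1508017894616338
a if touching -0.29340249778381633
-0.2 (array([ 0.0012, -0.0002, -0.0116]), np.float64(0.049))
-0.15 (array([-0.0002, -0.0002, -0.0176]), np.float64(-0.001))
-0.1 (array([-0.0012, -0.0002, -0.0236]), np.float64(-0.051))
-0.05 (array([-0.002 , -0.0002, -0.0297]), np.float64(-0.101))
0.0 (array([-0.0025, -0.0002, -0.0358]), np.float64(-0.151))
0.05 (array([-0.0026, -0.0002, -0.0419]), np.float64(-0.201))
```

View pics/side2c.png

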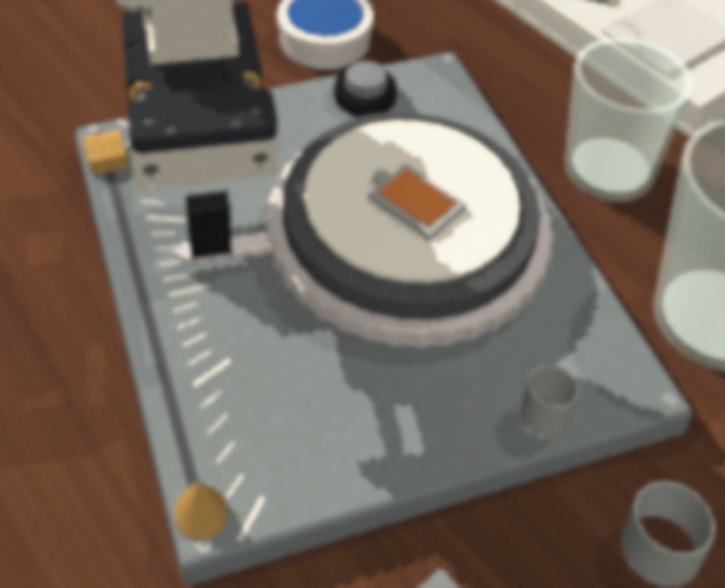

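Emit:
{"name": "carry_out", "arguments": {"increments": [{"linear": [0, 0, -0.006], "yaw": 0}, {"linear": [0, 0, -0.012], "yaw": 0}, {"linear": [-0.0002, 0, -0.0176], "yaw": 0}, {"linear": [-0.0012, 0, -0.0236], "yaw": -0.05}, {"linear": [-0.002, 0, -0.0297], "yaw": -0.1}]}}

```text
t: 3.42
tool_pos: [0.4705, -0.051, 0.0565]
orientation: [-1.553, 0.289, -0.291]
force: [1.0, 1.5, -0.3]
opening: 0.0005
```

```bash
python3 arc.py 24.5 0 .05 .1 .15 .2 .25; python3 snap.py 3
```

```text
now z 0.056476434978651596 t 3.425 F [ 1.   1.5 -0.3]
stage frame [-118.14546853   30.13461532   56.47643498] r 121.92803932993598 head a -0.04949395373085208
a if touching -0.04742319638058762
0.0 (array([-0.0016,  0.0005, -0.0057]), np.float64(-0.049))
0.05 (array([-0.0023,  0.0005, -0.0118]), np.float64(-0.099))
0.1 (array([-0.0028,  0.0005, -0.0179]), np.float64(-0.149))
0.15 (array([-0.003 ,  0.0005, -0.024 ]), np.float64(-0.199))
0.2 (array([-0.0028,  0.0005, -0.0301]), np.float64(-0.249))
0.25 (array([-0.0024,  0.0005, -0.0362]), np.float64(-0.299))
```

View pics/side3c.png

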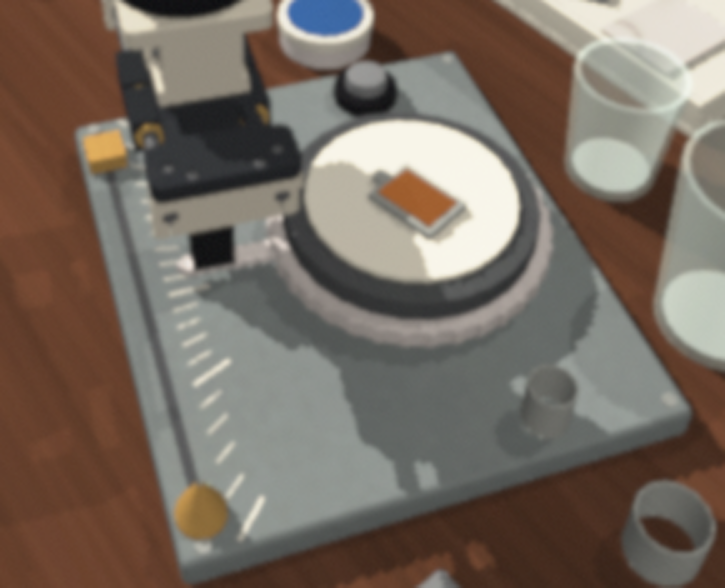

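Emit:
{"name": "carry_out", "arguments": {"increments": [{"linear": [-0.0016, 0, -0.0057], "yaw": -0.05}, {"linear": [-0.0023, 0, -0.0118], "yaw": -0.1}, {"linear": [-0.0028, 0, -0.0179], "yaw": -0.15}, {"linear": [-0.003, 0, -0.024], "yaw": -0.2}, {"linear": [-0.0028, 0, -0.0301], "yaw": -0.25}]}}

```text
t: 4.15
tool_pos: [0.4568, -0.0783, 0.0566]
orientation: [-1.57, 0.094, -0.096]
force: [0.5, 1.3, 0.2]
opening: 0.0006
```

```bash
python3 arc.py 24.5 .25 .3 .35 .4 .45 .5
```

```text
now z 0.056566040034756265 t 4.15 F [0.5 1.3 0.2]
stage frame [-1.22524550e+02 -1.13969856e-01  5.65660400e+01] r 122.52460305684461 head a 0.19922178048174666
a if touching 0.20224711212985436
0.25 (array([-0.001 ,  0.0006, -0.0058]), np.float64(-0.051))
0.3 (array([-0.0017,  0.0006, -0.0118]), np.float64(-0.101))
0.35 (array([-0.0022,  0.0006, -0.0179]), np.float64(-0.151))
0.4 (array([-0.0024,  0.0006, -0.0241]), np.float64(-0.201))
0.45 (array([-0.0022,  0.0006, -0.0302]), np.float64(-0.251))
0.5 (array([-0.0017,  0.0006, -0.0363]), np.float64(-0.301))
```

Emit:
{"name": "carry_out", "arguments": {"increments": [{"linear": [-0.001, 0, -0.0058], "yaw": -0.05}, {"linear": [-0.0017, 0, -0.0118], "yaw": -0.1}, {"linear": [-0.0022, 0, -0.0179], "yaw": -0.15}, {"linear": [-0.0024, 0, -0.0241], "yaw": -0.2}, {"linear": [-0.0022, 0, -0.0302], "yaw": -0.25}]}}

```text
t: 4.78
tool_pos: [0.4508, -0.108, 0.0566]
orientation: [-1.57, -0.102, 0.101]
force: [0.2, 1.1, -0.5]
opening: 0.0003
```

```bash
python3 arc.py 24.5 .48 .52 .56 .6 .63 .65; python3 snap.py 4
```

```text
now z 0.05657146915278119 t 4.775 F [ 0.2  1.1 -0.5]
stage frame [-118.83723467  -30.21276039   56.57146915] r 122.61769543314084 head a 0.4494202680104751
a if touching 0.4501239426773348
0.48 (array([-0.0005,  0.0006, -0.0036]), np.float64(-0.031))
0.52 (array([-0.0013,  0.0006, -0.0084]), np.float64(-0.071))
0.56 (array([-0.0018,  0.0006, -0.0133]), np.float64(-0.111))
0.6 (array([-0.0022,  0.0006, -0.0182]), np.float64(-0.151))
0.63 (array([-0.0023,  0.0006, -0.0219]), np.float64(-0.181))
0.65 (array([-0.0023,  0.0006, -0.0243]), np.float64(-0.201))
```

View pics/side4c.png

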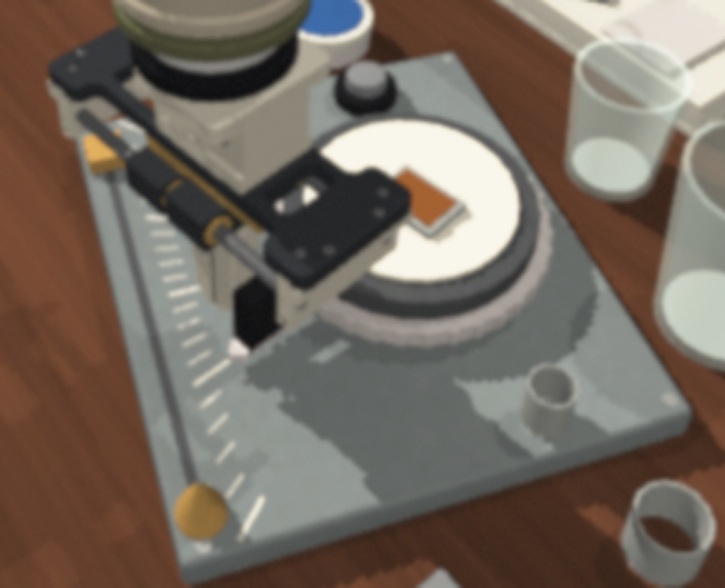

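Emit:
{"name": "carry_out", "arguments": {"increments": [{"linear": [-0.0008, 0, -0.0048], "yaw": -0.04}, {"linear": [-0.0015, 0, -0.0097], "yaw": -0.08}, {"linear": [-0.002, 0, -0.0146], "yaw": -0.12}, {"linear": [-0.0023, 0, -0.0195], "yaw": -0.16}, {"linear": [-0.0023, 0, -0.0243], "yaw": -0.2}]}}

```text
t: 5.5
tool_pos: [0.4515, -0.1325, 0.0566]
orientation: [-1.557, -0.257, 0.256]
force: [-0.2, 0.9, -0.1]
opening: 0.0005
```

```bash
python3 arc.py 24.5 .66 .67 .68 .692; python3 snap.py 5
```

```text
now z 0.0565579784302432 t 5.5 F [-0.2  0.9 -0.1]
stage frame [-110.4255272   -53.24552808   56.55797843] r 122.59234608332066 head a 0.6472695620313726
a if touching 0.6504984322056018
0.66 (array([-0.0001,  0.0006, -0.0011]), np.float64(-0.013))
0.67 (array([-0.0003,  0.0006, -0.0023]), np.float64(-0.023))
0.68 (array([-0.0005,  0.0006, -0.0036]), np.float64(-0.033))
0.692 (array([-0.0008,  0.0006, -0.005 ]), np.float64(-0.045))
```

View pics/side5c.png

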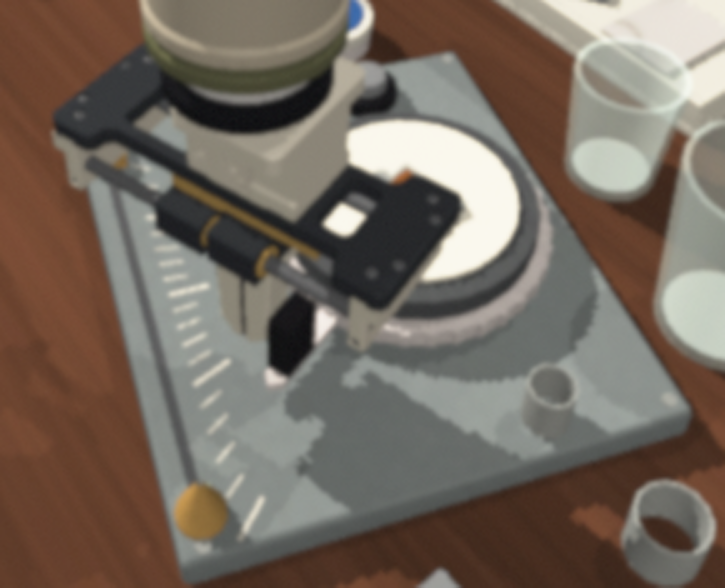

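Emit:
{"name": "carry_out", "arguments": {"increments": [{"linear": [-0.0003, 0, -0.0018], "yaw": -0.015}, {"linear": [-0.0005, 0, -0.0036], "yaw": -0.03}, {"linear": [-0.0005, 0, -0.0036], "yaw": -0.03}, {"linear": [-0.0005, 0, -0.0036], "yaw": -0.03}]}}

```text
t: 6.1
tool_pos: [0.4523, -0.1364, 0.0566]
orientation: [-1.555, -0.28, 0.279]
force: [-0.4, 0.9, 0.4]
opening: 0.0003
```

```bash
python3 arc.py 24.5 .68
```

```text
now z 0.056588045357252315 t 6.1 F [-0.4  0.9  0.4]
stage frame [-108.42190773  -56.67331683   56.58804536] r 122.34040590515379 head a 0.676170236052128
a if touching 0.6832750560819106
0.68 (array([-0.0001,  0.0006,  0.0004]), np.float64(-0.004))
```

Emit:
{"name": "carry_out", "arguments": {"increments": [{"linear": [0, 0, 0.006], "yaw": 0}, {"linear": [0, 0, 0.025], "yaw": 0}, {"linear": [0, -0.02, 0.03], "yaw": 0}, {"linear": [0, -0.06, 0.05], "yaw": 0}, {"linear": [0, -0.1, 0.1], "yaw": 0}]}}

```text
t: 6.72
tool_pos: [0.4172, -0.0428, 0.1565]
orientation: [-1.555, -0.278, 0.277]
force: [1.4, -0.3, -0.1]
opening: 0.0005
```

Emit:
{"name": "carry_out", "arguments": {"increments": [{"linear": [0, -0.02, 0.05], "yaw": 0.0}, {"linear": [0, -0.03, 0.1], "yaw": 0.0}, {"linear": [0, -0.03, 0.15], "yaw": 0.0}, {"linear": [0, -0.03, 0.2], "yaw": 0}, {"linear": [0, -0.03, 0.2], "yaw": 0}]}}

```text
t: 7.35
tool_pos: [0.3458, 0.148, 0.1859]
orientation: [-1.553, -0.283, 0.282]
force: [0.5, 0.0, 1.1]
opening: 0.0004
```

```bash
python3 snap.py 6
```

```text
(no output)
```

View pics/side6c.png

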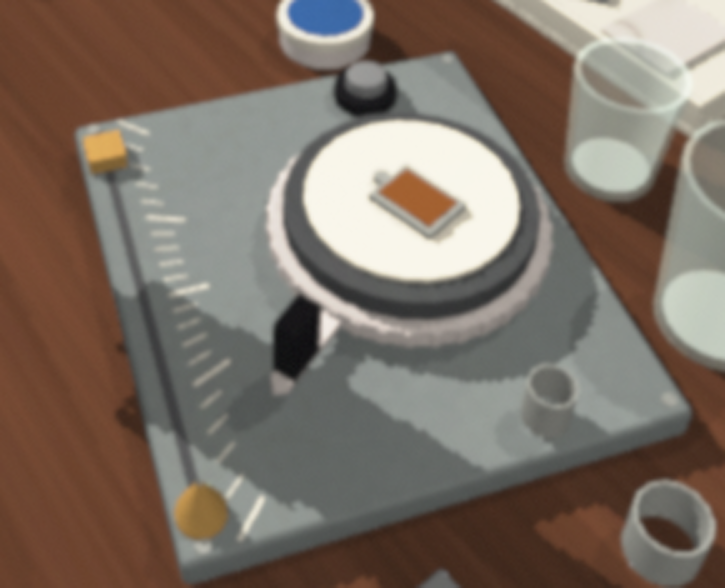

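View pics/top6c.png

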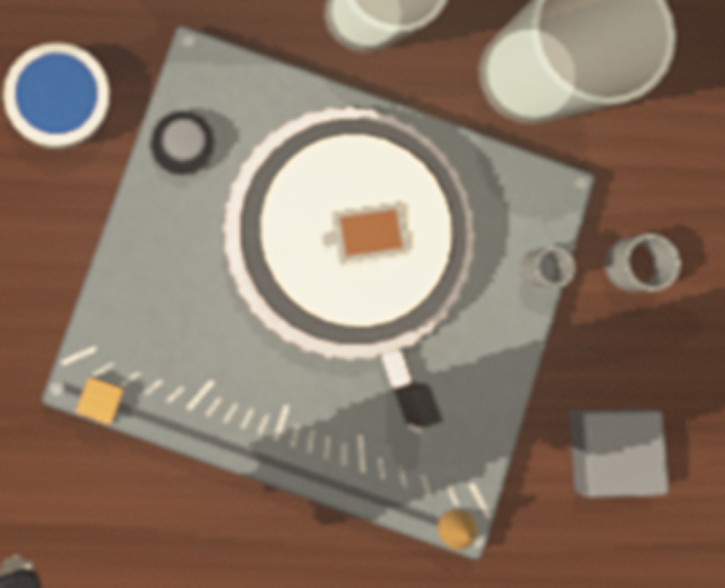

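```bash
cat > lev.py <<'E'
from fit2 import *
t=sys.argv[1]
tb=np.array([[-118+a,b,z] for a in(-12,12) for b in(-7,7) for z in(37,76)])/1e3
R0={'top':(405,305,445,345),'side':(312,342,350,390)}
K={o:fit(('top','side'),o).x for o in(0,1)}
K['t']=fit(('top',),0).x;K['s']=fit(('side',),1).x
for n in('top','side'):
    im=cv2.imread(f'pics/{n}{t}.png');x0,y0,x1,y1=R0[n]
    for thr in(45,55,65):
        m=(im[y0:y1,x0:x1].max(2)<thr).astype(np.uint8)
        k,l,s,c=cv2.connectedComponentsWithStats(m);i=1+np.argmax(s[1:,4]);ob_=c[i]+[x0,y0]
        for o,p in K.items():
            if o=='t' and n!='top' or o=='s' and n!='side':continue
            of=p[5:7] if n=='top' else p[7:9]
            f=lambda q:cent(n,W(p[:3],tb@Rz(q[0]).T))[1]+of*(o in(1,'s'))-ob_
            r=least_squares(f,[.68]);print(n,thr,o,s[i,4],round(cent(n,W(p[:3],tb@Rz(r.x[0]).T))[0]),'a',np.round(r.x,4),np.round(r.fun,2),'target',round(np.arctan(-p[3]/.16),4))
E
python3 lev.py 6
```

```text
Traceback (most recent call last):
  File "lev.py", line 11, in <module>
    k,l,s,c=cv2.connectedComponentsWithStats(m);i=1+np.argmax(s[1:,4]);ob_=c[i]+[x0,y0]
                                                    ~~~~~~~~~^^^^^^^^^
ValueError: attempt to get argmax of an empty sequence
```

```bash
sed -i 's/(45,55,65)/(62,70,78)/' lev.py; python3 - <<'E'
import cv2;im=cv2.imread('pics/top6.png').max(2);print(im[310:342:2,408:444:2]);im=cv2.imread('pics/side6.png').max(2);print(im[342:390:3,312:350:3])
E
python3 lev.py 6
```

```text
[[147 147 160 234 243 242 243 162 115 118 117 138 160 157 159 158 152 149]
 [149 149 147 217 243 243 242 212 116 116 116 132 154 155 150 148 123 116]
 [156 158 147 180 243 243 242 232 131 115 115 116 122 123 116 116 114 116]
 [158 159 150 155 232 244 243 244 162 112 116 115 114 114 114 113 115 116]
 [157 157 152 147 210 244 236 191 104  74  83  92 110 114 114 113 113 115]
 [157 157 157 145 138 129  89  65  55  58  58  63  91 114 114 115 114 115]
 [157 143 131 118 104  73  57  61  61  63  62  61  74 111 115 113 114 116]
 [130 118 114 110 106  87  56  57  59  62  62  62  65 100 116 114 115 115]
 [115 114 116 111 105  98  63  54  57  59  62  60  59  85 114 116 115 114]
 [115 114 115 111 105 104  76  54  55  59  61  61  59  70 106 116 114 116]
 [114 115 115 109 104 105  90  55  53  55  61  60  60  60  95 114 113 114]
 [114 114 115 109 104 105  98  64  50  52  58  60  58  58  80 111 112 112]
 [115 115 114 110 104 104 102  90  91  64  57  61  72  85 102 112 113 111]
 [116 115 115 109 104 104 103 108 130 140 122 104 109 112 113 113 111 113]
 [114 114 114 108 103 104 102 102 102 117 124 116 
[... 1258 characters left out ...]
 70 t 197 262 a [0.68] [ 1.37 -0.19] target 0.694
top 78 0 214 262 a [0.6794] [ 1.5 -0.6] target 0.6897
top 78 1 214 260 a [0.68] [1.09 0.05] target 0.6929
top 78 t 214 262 a [0.68] [ 1.31 -0.09] target 0.694
side 62 0 439 526 a [0.6777] [0.63 0.02] target 0.6897
side 62 1 439 524 a [0.68] [ 1.31 -0.2 ] target 0.6929
side 62 s 439 523 a [0.68] [ 1.27 -0.15] target 0.691
side 70 0 452 526 a [0.6775] [0.58 0.08] target 0.6897
side 70 1 452 524 a [0.68] [ 1.27 -0.13] target 0.6929
side 70 s 452 523 a [0.68] [ 1.23 -0.09] target 0.691
side 78 0 463 526 a [0.6774] [0.58 0.11] target 0.6897
side 78 1 463 524 a [0.68] [ 1.29 -0.1 ] target 0.6929
side 78 s 463 523 a [0.68] [ 1.24 -0.05] target 0.691
```

```bash
python3 - <<'E'
s=open('seg.py').read()
a=s.index("    q=cv2.convexHull((proj");b=s.index("def conepts")
s=s[:a]+'''    p=proj(n,pts);i=ConvexHull(p).vertices;q=p[i];q1=np.roll(q,-1,0);w=q[:,0]*q1[:,1]-q1[:,0]*q[:,1]
    A=w.sum()/2;return abs(A),((q+q1)*w[:,None]).sum(0)/6/A
'''+s[b:]
s="from scipy.spatial import ConvexHull\n"+s
open('seg.py','w').write(s)
E
python3 fit2.py; sed -i 's/(62,70,78)/(70,85)/' lev.py; python3 lev.py 6
```

```text
('top',) 0 [ 0.5722 -0.1165 -0.3189 -0.1332  0.1187  0.      0.      0.      0.    ] target 0.6941032638360419 1.68
[-0.5 -1.1  0.4 -0.6  0.3  0.8 -0.7  0.3  0.  -0.   0.3  0.3  0.  -0.
  0.   0.   0.   0. ]
('top',) 1 [ 0.574  -0.1168 -0.3189 -0.1332  0.1187 -0.1613  1.1249  0.      0.    ] target 0.694259687872053 1.62
[-0.5 -1.   0.3 -0.6  0.3  0.8 -0.7  0.3  0.  -0.   0.3  0.3  0.  -0.1
 -0.   0.3  0.   0. ]
('side',) 0 [ 0.5739 -0.1173 -0.3219 -0.1318  0.1201  0.      0.      0.      0.    ] target 0.6890406914109117 2.36
[ 0.2 -1.   1.4  0.2 -0.6  0.3 -0.9 -0.6 -0.   0.  -0.1 -0.2 -0.   0.
  0.   0.   0.   0. ]
('side',) 1 [ 0.5758 -0.1136 -0.322  -0.1327  0.122   0.     -0.      0.4115  2.5468] target 0.6922718561322523 1.39
[ 0.2 -0.5  0.9  0.  -0.6 -0.2 -0.7 -0.1  0.2 -0.1 -0.3  0.2  0.1 -0.
  0.  -0.   0.1  0.8]
('top', 'side') 0 [ 0.5731 -0.117  -0.3199 -0.1321  0.1193  0.      0.      0.      0.    ] target 0.6902259062397165 6.01
[-0.3 -1.3  0.5 -0.8  0.4  0.6 -0.6 -0.1 -0.4 -0.8  0.6 -0.3 -0.  -0.8
 -0.1 -1.   1.2  0.1 -0.8  0.5 -1.2 -0.4 -0.4  0.6 -0.6 -0.1 -0.6  0.6
 
[... 277 characters left out ...]
0.1  0.6
  0.4  0.5  0.1  0.5]
top 70 0 197 261 a [0.6555] [-0.05 -0.15] target 0.6902
top 70 1 197 259 a [0.6606] [0.12 0.34] target 0.6924
top 70 t 197 261 a [0.6615] [0.1  0.27] target 0.6941
top 85 0 230 261 a [0.6573] [-0.05 -0.15] target 0.6902
top 85 1 230 259 a [0.6624] [0.12 0.35] target 0.6924
top 85 t 230 261 a [0.6633] [0.1  0.28] target 0.6941
side 70 0 452 527 a [0.6709] [ 0.12 -0.21] target 0.6902
side 70 1 452 524 a [0.6695] [ 0.42 -0.74] target 0.6924
side 70 s 452 523 a [0.6689] [ 0.35 -0.61] target 0.6923
side 85 0 480 527 a [0.6705] [ 0.15 -0.26] target 0.6902
side 85 1 480 524 a [0.6692] [ 0.45 -0.79] target 0.6924
side 85 s 480 523 a [0.6685] [ 0.38 -0.66] target 0.6923
```

```bash
python3 - <<'E'
from go import *
h=V[2]+.69+np.pi/2
print(rel(pol(.69,120,54,120),h),rel(pol(.69,120,44,56.5),h))
E
```

```text
(array([-0.0005,  0.0665, -0.272 ]), np.float64(-0.013)) (array([-0.0004,  0.1301, -0.2818]), np.float64(-0.013))
```

Emit:
{"name": "carry_out", "arguments": {"increments": [{"linear": [0, 0, -0.06], "yaw": -0.013}, {"linear": [0, 0, -0.12], "yaw": -0.013}, {"linear": [0, 0.01, -0.18], "yaw": -0.013}, {"linear": [0, 0.04, -0.235], "yaw": -0.013}, {"linear": [-0.0005, 0.06, -0.272], "yaw": -0.013}]}}

```text
t: 8.07
tool_pos: [0.4411, -0.1137, 0.1253]
orientation: [-1.554, -0.286, 0.287]
force: [-0.7, 0.8, -0.5]
opening: 0.0008
```

```bash
python3 - <<'E'
from go import *
h=V[2]+.69+np.pi/2
print(rel(pol(.69,120,54,120),h),rel(pol(.69,120,44,56.5),h))
E
```

```text
(array([0.002 , 0.0052, 0.0035]), np.float64(-0.005)) (array([ 0.002 ,  0.0688, -0.0064]), np.float64(-0.005))
```

Emit:
{"name": "carry_out", "arguments": {"increments": [{"linear": [0.002, 0.015, 0.003], "yaw": -0.005}, {"linear": [0.002, 0.035, 0.0], "yaw": -0.005}, {"linear": [0.002, 0.055, -0.003], "yaw": -0.005}, {"linear": [0.002, 0.068, -0.006], "yaw": -0.005}, {"linear": [0.002, 0.0685, -0.0065], "yaw": -0.005}]}}

```text
t: 8.7
tool_pos: [0.4443, -0.119, 0.0558]
orientation: [-1.552, -0.289, 0.291]
force: [0.2, -0.6, -0.1]
opening: 0.0007
```

```bash
python3 arc.py 24.5 .62 .66 .68 .7 .708
```

```text
now z 0.05584378278995608 t 8.7 F [ 0.2 -0.6 -0.1]
stage frame [-121.50770557  -42.67184203   55.84378279] r 128.7827962650021 head a 0.6900193053070316
a if touching 0.5291407284916089
0.62 (array([ 0.0029, -0.0002, -0.0116]), np.float64(0.07))
0.66 (array([ 0.0017, -0.0001, -0.0163]), np.float64(0.03))
0.68 (array([ 0.0011, -0.0001, -0.0187]), np.float64(0.01))
0.7 (array([ 0.0006, -0.0001, -0.0211]), np.float64(-0.01))
0.708 (array([ 0.0005, -0.0001, -0.0221]), np.float64(-0.018))
```

Emit:
{"name": "carry_out", "arguments": {"increments": [{"linear": [0.0011, 0, -0.008], "yaw": 0}, {"linear": [0.0011, 0, -0.016], "yaw": 0}, {"linear": [0.001, 0, -0.019], "yaw": 0}, {"linear": [0.0006, 0, -0.021], "yaw": -0.01}, {"linear": [0.0005, 0, -0.022], "yaw": -0.018}]}}

```text
t: 9.32
tool_pos: [0.4527, -0.1394, 0.0559]
orientation: [-1.55, -0.303, 0.306]
force: [0.2, 1.1, 0.4]
opening: 0.0004
```

```bash
python3 arc.py 24.5 .708
```

```text
now z 0.05593979699736002 t 9.325 F [0.2 1.1 0.4]
stage frame [-107.10893257  -59.36468723   55.939797  ] r 122.46015484894832 head a 0.7085846490707848
a if touching 0.7075215146421594
0.708 (array([-0.    , -0.0001, -0.0001]), np.float64(0.001))
```

Contact and at the nominal. Retreat and measure.

Emit:
{"name": "carry_out", "arguments": {"increments": [{"linear": [0, 0, 0.006], "yaw": 0}, {"linear": [0, 0, 0.025], "yaw": 0}, {"linear": [0, -0.02, 0.03], "yaw": 0}, {"linear": [0, -0.06, 0.05], "yaw": 0}, {"linear": [0, -0.1, 0.1], "yaw": 0}]}}

```text
t: 9.95
tool_pos: [0.4147, -0.0469, 0.1558]
orientation: [-1.55, -0.301, 0.305]
force: [0.8, 0.3, -0.1]
opening: 0.0007
```

Emit:
{"name": "carry_out", "arguments": {"increments": [{"linear": [0, -0.02, 0.05], "yaw": 0.0}, {"linear": [0, -0.03, 0.1], "yaw": 0.0}, {"linear": [0, -0.03, 0.15], "yaw": 0.0}, {"linear": [0, -0.03, 0.2], "yaw": 0}, {"linear": [0, -0.03, 0.2], "yaw": 0}]}}

```text
t: 10.58
tool_pos: [0.3372, 0.1415, 0.1854]
orientation: [-1.549, -0.306, 0.31]
force: [0.1, -0.6, 0.5]
opening: 0.0009
```

```bash
python3 snap.py 7; python3 lev.py 7
```

```text
top 70 0 194 262 a [0.682] [-0.12 -0.32] target 0.6902
top 70 1 194 260 a [0.6873] [0.06 0.17] target 0.6924
top 70 t 194 262 a [0.6881] [0.04 0.09] target 0.6941
top 85 0 226 262 a [0.6837] [-0.11 -0.28] target 0.6902
top 85 1 226 260 a [0.689] [0.08 0.2 ] target 0.6924
top 85 t 226 262 a [0.6898] [0.05 0.12] target 0.6941
side 70 0 440 523 a [0.6966] [ 0.05 -0.1 ] target 0.6902
side 70 1 440 520 a [0.6952] [ 0.34 -0.63] target 0.6924
side 70 s 440 519 a [0.6946] [ 0.27 -0.5 ] target 0.6923
side 85 0 471 523 a [0.6959] [ 0.14 -0.27] target 0.6902
side 85 1 471 520 a [0.6945] [ 0.43 -0.8 ] target 0.6924
side 85 s 471 519 a [0.694] [ 0.36 -0.67] target 0.6923
```

View pics/top7c.png

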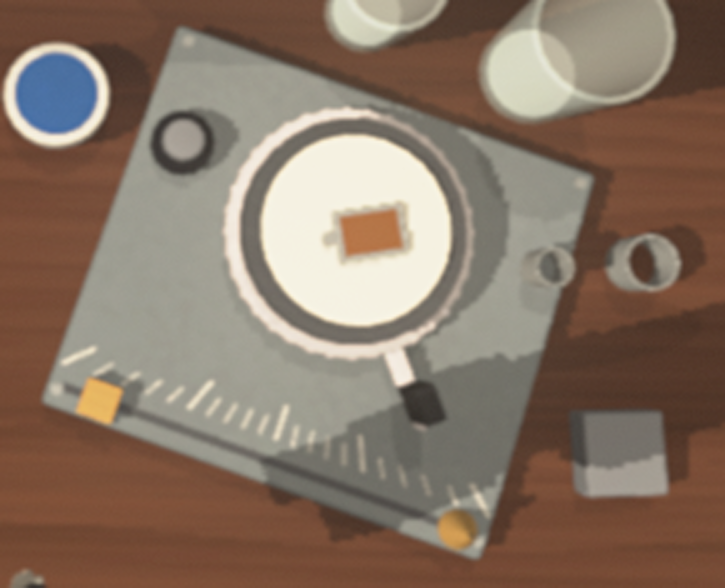

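View pics/side7c.png

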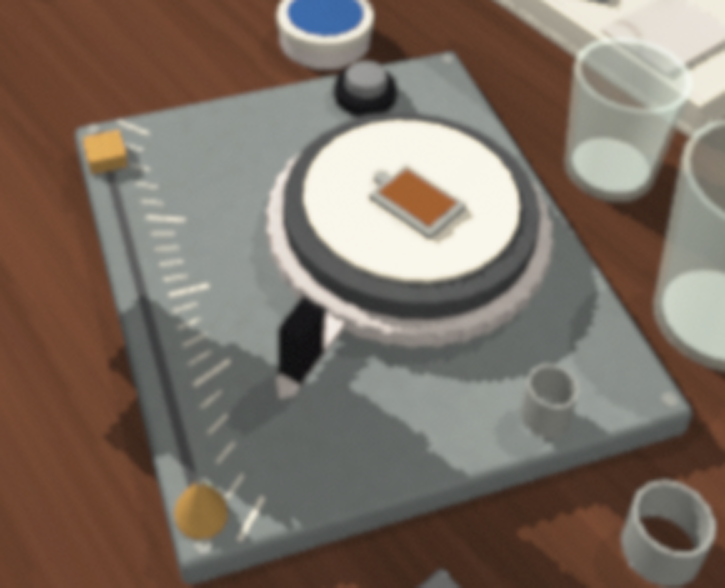

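```bash
python3 - <<'E'
from seg import *
for n in('top','side'):
    for t in '067':
        print(n,t,mask(n,'cone',cv2.imread(f'pics/{n}{t}.png')))
from go import *
# button height: triangulate top-face centre
A=[(n,np.array(u)) for n,u in(('top',[260+183/2.5,165+140/2.5]),('side',[210+369/2.5,230+77/2.5]))]
r=least_squares(lambda X:np.hstack([proj(n,X)[0]-u for n,u in A]),[.63,0,.04]);print(r.x,r.fun,stw(20,125,40))
s,R=cur();print(head(R),s['q'][5])
E
```

```text
top 0 (np.int32(181), array([442.81767956, 376.52486188]))
top 6 (np.int32(965), array([452.68186528, 382.52746114]))
top 7 (np.int32(963), array([452.65524403, 382.56490135]))
side 0 (np.int32(359), array([289.67688022, 434.54874652]))
side 6 (np.int32(355), array([289.71267606, 434.3943662 ]))
side 7 (np.int32(356), array([289.69101124, 434.41573034]))
[ 0.63234438 -0.00582263  0.03965193] [ 0.75577828 -1.14782879 -1.36476215  0.24851011] [ 0.6314617  -0.00446607  0.04      ]
1.9598230946330828 -1.7097872296241696
```

```bash
python3 - <<'E'
from go import *
b=(np.array([.632,-.005,0])); u=Rz(V[2])@[0,1,0]
t=b+u*.031
print(t,rel(t+[0,0,.15],V[2]+np.pi/2))
E
```

```text
[0.64176628 0.02442142 0.        ] (array([ 0.2371,  0.0351, -0.2208]), np.float64(0.71))
```

Emit:
{"name": "carry_out", "arguments": {"gripper": 0.5, "increments": [{"linear": [0.042, 0, -0.039], "yaw": 0.14}, {"linear": [0.084, 0, -0.078], "yaw": 0.28}, {"linear": [0.126, 0, -0.117], "yaw": 0.42}, {"linear": [0.168, 0.01, -0.156], "yaw": 0.56}, {"linear": [0.205, 0.02, -0.19], "yaw": 0.71}]}}

```text
t: 11.3
tool_pos: [0.6022, 0.0375, 0.1644]
orientation: [-1.558, 0.26, -0.257]
force: [-0.2, 0.3, 0.8]
opening: 0.0444
```

```bash
python3 - <<'E'
from go import *
b=(np.array([.632,-.005,0])); u=Rz(V[2])@[0,1,0]
t=b+u*.031
print(cur()[0]['opening'],cur()[0]['tool_pos'],rel(t+[0,0,.075],V[2]+np.pi/2))
E
```

```text
0.04441509655068039 [0.60220196 0.03749264 0.16436587] (array([0.0418, 0.0893, 0.0006]), np.float64(-0.008))
```

Emit:
{"name": "carry_out", "arguments": {"increments": [{"linear": [0.03, 0.01, 0.0006], "yaw": -0.008}, {"linear": [0.0418, 0.03, 0.0006], "yaw": -0.008}, {"linear": [0.0418, 0.06, 0.0006], "yaw": -0.008}, {"linear": [0.0418, 0.088, 0.0006], "yaw": -0.008}, {"linear": [0.0418, 0.089, 0.0006], "yaw": -0.008}]}}

```text
t: 11.92
tool_pos: [0.6392, 0.0224, 0.0718]
orientation: [-1.559, 0.26, -0.248]
force: [-0.5, 0.6, -0.1]
opening: 0.0468
```

```bash
python3 snap.py 8; python3 - <<'E'
from go import *
b=(np.array([.632,-.005,0])); u=Rz(V[2])@[0,1,0]
t=b+u*.031
print(cur()[0]['opening'],cur()[0]['tool_pos'],rel(t+[0,0,.050],V[2]+np.pi/2))
E
```

```text
0.04612125907033116 [0.64168464 0.02304264 0.07551578] (array([-0.0003,  0.0255,  0.0014]), np.float64(-0.002))
```

View pics/side8c.png

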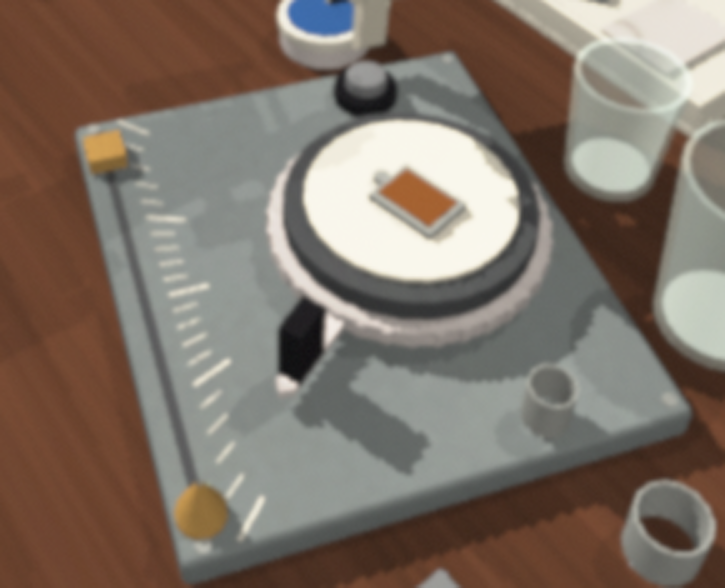

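Emit:
{"name": "carry_out", "arguments": {"increments": [{"linear": [0, 0.012, 0.001], "yaw": 0}, {"linear": [0, 0.022, 0.001], "yaw": 0}, {"linear": [0, 0.0265, 0.001], "yaw": 0}, {"linear": [0, 0.028, 0.001], "yaw": 0}, {"linear": [0, 0.028, 0.001], "yaw": 0}]}}

```text
t: 12.65
tool_pos: [0.6419, 0.0239, 0.0479]
orientation: [-1.559, 0.255, -0.251]
force: [-1.9, -1.2, 4.4]
opening: 0.0466
```

Emit:
{"name": "carry_out", "arguments": {"increments": [{"linear": [0, 0.002, 0], "yaw": 0}, {"linear": [0, 0.004, 0], "yaw": 0}, {"linear": [0, 0.004, 0], "yaw": 0}]}}

```text
t: 13.02
tool_pos: [0.6422, 0.0239, 0.0459]
orientation: [-1.559, 0.255, -0.252]
force: [-9.2, 0.1, 17.4]
opening: 0.0469
```

```bash
python3 snap.py 9; python3 -c "
from go import *
s=cur()[0];print(s['force'],s['wrist_torque'],s['tool_pos'])"; python3 - <<'E'
import cv2
a=cv2.imread('pics/side9.png')[215:285,310:400];cv2.imwrite('pics/b9.png',cv2.resize(a,None,fx=8,fy=8,interpolation=cv2.INTER_CUBIC))
E
```

```text
[-7.90141621  1.10658791 18.25092466] [-0.47085345  1.77646452 -0.24956664] [0.64222602 0.02391534 0.04594633]
```

View pics/b9.png

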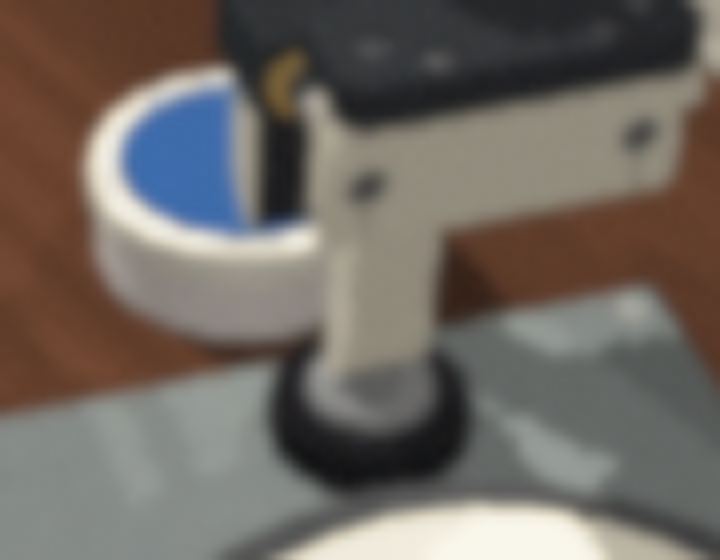

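View pics/top9c.png

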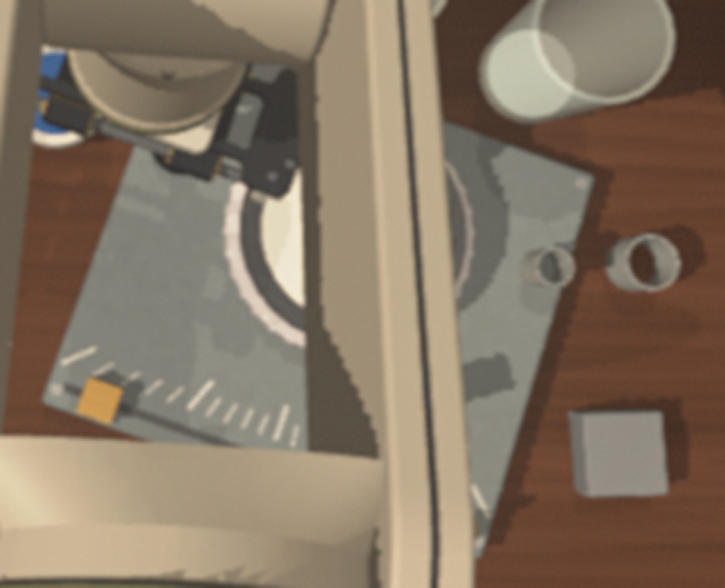

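Emit:
{"name": "carry_out", "arguments": {"increments": [{"linear": [0, -0.001, 0], "yaw": 0}, {"linear": [0, -0.001, 0], "yaw": 0}]}}

```text
t: 13.38
tool_pos: [0.6424, 0.0239, 0.0473]
orientation: [-1.559, 0.254, -0.252]
force: [-1.3, -1.6, 4.6]
opening: 0.0465
```

Emit:
{"name": "carry_out", "arguments": {"increments": [{"linear": [0, -0.002, 0], "yaw": 0}, {"linear": [0, -0.002, 0], "yaw": 0}]}}

```text
t: 13.62
tool_pos: [0.6424, 0.0239, 0.0493]
orientation: [-1.559, 0.254, -0.252]
force: [-1.3, -0.7, 3.0]
opening: 0.0465
```

Emit:
{"name": "carry_out", "arguments": {"increments": [{"linear": [0, -0.002, 0], "yaw": 0}, {"linear": [0, -0.002, 0], "yaw": 0}]}}

```text
t: 13.88
tool_pos: [0.6425, 0.024, 0.0513]
orientation: [-1.559, 0.254, -0.252]
force: [0.5, -0.7, 1.5]
opening: 0.0467
```

Emit:
{"name": "carry_out", "arguments": {"increments": [{"linear": [0, -0.002, 0], "yaw": 0}, {"linear": [0, -0.002, 0], "yaw": 0}]}}

```text
t: 14.12
tool_pos: [0.6425, 0.0241, 0.0532]
orientation: [-1.558, 0.254, -0.252]
force: [-0.6, 0.2, 0.3]
opening: 0.0464
```

Emit:
{"name": "carry_out", "arguments": {"increments": [{"linear": [0, -0.002, 0], "yaw": 0}, {"linear": [0, -0.002, 0], "yaw": 0}]}}

```text
t: 14.38
tool_pos: [0.6426, 0.0242, 0.0554]
orientation: [-1.558, 0.254, -0.252]
force: [0.4, -0.2, -0.6]
opening: 0.0463
```

Emit:
{"name": "carry_out", "arguments": {"increments": [{"linear": [0, -0.03, 0], "yaw": 0}, {"linear": [0, -0.07, 0], "yaw": 0}, {"linear": [-0.02, -0.11, 0.02], "yaw": 0}, {"linear": [-0.06, -0.12, 0.06], "yaw": 0}, {"linear": [-0.1, -0.12, 0.1], "yaw": 0}]}}

```text
t: 15.0
tool_pos: [0.5799, 0.1521, 0.1771]
orientation: [-1.557, 0.252, -0.256]
force: [-0.1, 0.1, -0.1]
opening: 0.0466
```

Emit:
{"name": "carry_out", "arguments": {"increments": [{"linear": [-0.04, 0, 0.04], "yaw": 0}, {"linear": [-0.08, 0, 0.08], "yaw": 0}, {"linear": [-0.12, 0, 0.12], "yaw": 0}, {"linear": [-0.16, 0, 0.16], "yaw": 0}, {"linear": [-0.16, 0, 0.16], "yaw": 0}]}}

```text
t: 15.62
tool_pos: [0.4769, 0.358, 0.1766]
orientation: [-1.557, 0.249, -0.251]
force: [0.8, -0.7, 1.2]
opening: 0.0466
```

```bash
python3 snap.py 10; python3 lev.py 10|grep ' 70 '
```

```text
top 70 0 179 262 a [0.683] [0.04 0.1 ] target 0.6902
top 70 1 179 260 a [0.6884] [0.22 0.58] target 0.6924
top 70 t 179 262 a [0.6892] [0.2  0.51] target 0.6941
side 70 0 431 523 a [0.6964] [-0.07  0.12] target 0.6902
side 70 1 431 520 a [0.695] [ 0.22 -0.41] target 0.6924
side 70 s 431 519 a [0.6945] [ 0.15 -0.28] target 0.6923
```

View pics/top10.png

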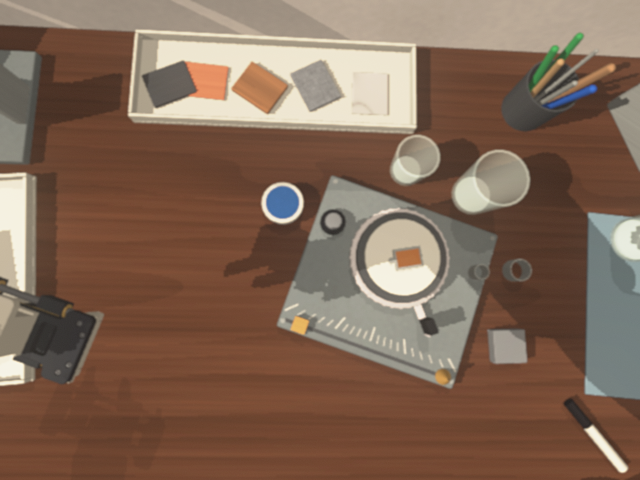

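View pics/side10c.png

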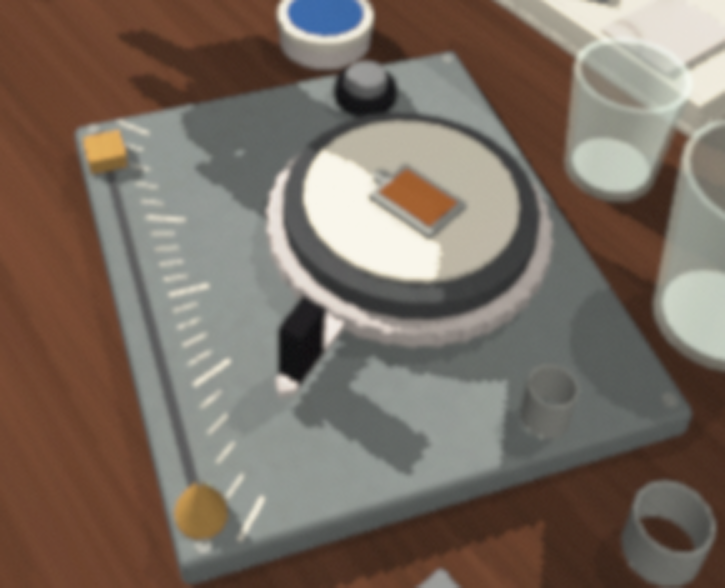

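```bash
python3 -c "
from plant import robot
s=robot.read_state();print(s['t'],s['force'],abs(s['dq']).max());print(robot.close_job())"
```

```text
15.725 [-0.29671406 -0.83537807 -0.27302603] 0.037388466721270476
the job is handed in; nothing more can be done
None
```

The lever now points at the cone rider, the lamp button was pressed and has sprung back, and I handed the job in at about 15.7 s.

- **Lever:** I pushed the tab round with the shut fingertips, with reaction forces of about 1–2 N. I stopped short, looked, and trimmed it once.
    - **Final check:** the top camera puts the lever at about 0.683–0.689 rad against a target of 0.690–0.694. The side camera puts it at about 0.695–0.696 against 0.690–0.692.
    - **Disagreement:** the two cameras differ by roughly 0.01 rad. They fall on either side of the target, so the lever should be within about 0.006 rad of the mark, or 1–1.5 mm at the rider.
- **Button:** I pressed it with one fingertip down to its stop, at about 18 N. On release, force against height fell about 0.8 N per mm to zero over 6 mm, which matches the stated 6 mm and 5 N. In the last pictures the button looks raised again.
- **Everything else:** in the last pictures the pendant and the other objects are where they were at the start, and the arm is well clear and touching nothing.

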